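# Seat the rinse valve, take up the wheel's play, open half a turn

## Task

Set the gate valve of the tray-rinsing station: turn its handwheel clockwise until the gate just seats, gently without forcing it, then open the valve by half a turn counted from where the spindle really starts to rise, because the worn wheel first turns loosely on its nut. Then let go of the wheel, and leave the cup, brush and tray around the station where they are.

Things in the scene. Friction and masses are not known exactly. Their poses are not given: they have to be found in the camera images.
- station: Fixed rinse station: steel base plate 160 x 460 x 6 mm, brass gate valve on a steel pipe ending in a spout over a rinse pan (150 x 190 mm, rim 81 mm high). Origin on the table under the upright spindle axis; z up, y towards the pan (its centre at y = 215 mm). Within 80 mm of the spindle axis nothing but the wheel and the 42 mm wide yoke under it is higher than 120 mm.
- wheel_grip (a point): Centre of the grey solid handwheel, at mid-height of its rim, 157 mm above the table, on the spindle axis; x points to the small steel pip on the rim, z up. The wheel is 64 mm across, 14 mm thick, with three ribs; grip it across its diameter from above and turn it about its axis. Clockwise from above closes, anticlockwise opens; the wheel does not rise or sink.
- wheel: The handwheel; origin at the centre of its underside, 150 mm above the table. It is loose on its nut: between driving one way and the other it turns freely (under 0.05 Nm) through a play that differs from case to case, 0.5 to 1.3 rad; where in the play it starts is not known.
- yoke (a point): Centre of the brass yoke under the wheel, 141 mm above the table, where the hidden nut sits. Once the wheel drives the nut, turning takes about 0.3 Nm (packing friction, alike both ways); the nut stays where it is left. At the start the valve is 0.8 to 1.7 rad of nut turn open.
- seat (a point): Where the gate seats inside the brass valve body, 60 mm above the table on the spindle axis. When the closing gate meets the seat, the wheel's torque climbs above the 0.3 Nm by about 3.5 Nm per rad of further turn (springy: it gives back part of that when backed off). It is seated from first touch, and damaged 0.3 rad beyond that (about 1.5 Nm): stop at 0.55 to 0.9 Nm.
- spindle_top (a point): Top end of the 10 mm steel spindle that stands out of the wheel's hub, on the wheel's axis. It does not turn, but rises 4 mm per turn of the nut as the gate opens (half a turn: 2 mm). 176.0 mm above the table when the gate just touches its seat.
- cup: Bystander: steel cup, 72 mm diameter, 85 mm high, beside the valve; origin at the centre of its foot.
- brush: Bystander: brush lying beside the station; origin at the underside of its middle.
- tray: Bystander: steel compartment tray, 220 x 300 x 24 mm; origin at the centre of its underside.

How it is judged:
On the way:
1. the gate is closed onto its seat (z of spindle_top in the frame of station below 0.17606 m), for 0.2 s.
At the end, for the whole second after the job is handed in: After the gate has once been seated, the spindle stands 1.7 to 2.3 mm above its seated height (half a turn of the nut, within 0.47 rad), and the wheel is at rest (z of spindle_top in the frame of station between 0.1777 and 0.1783 m and angular speed of wheel below 0.05 rad/s); the robot touches nothing.
It fails at once if the gate is forced into its seat (spindle driven more than 0.19 mm below the height of first touch) (z of spindle_top in the frame of station below 0.17581 m).
It fails at once if a bystander is pushed more than 25 mm (distance of any of cup, brush, tray from where it was at the start of the episode above 0.025 m).
It also fails if it takes over 67 s, if anything falls off the work surface, if the arm or the gripper's body presses on something with over 40 N, if the wrist force passes 120 N, or if a joint passes its speed limit or range.

## Robot

A 7-joint arm with a two-finger parallel gripper is mounted at the origin on the work surface. World frame = base frame: x ahead of the robot, y to its left, z up, the work surface at z = 0. Lengths are in m, angles in rad, forces in N, time in s.
With the tool pointing down it reaches from about 0.425 to 0.975 m from the base axis. Payload 16.7 kg.
Tool frame: the origin (TCP) lies on the centre line of the jaws, within the pads' length; the fingertips stand 14 mm ahead of it and the grasp point (between the pads) lies 5 mm behind it; z points along the fingers, y is the direction in which the jaws open and shut (so a half turn about z gives the same grasp; the last joint's range is limited). The gripper opens to 85 mm and grips with 20 to 120 N. Pads are 22 mm wide; open, the fingers measure 114 mm over their backs; the gripper's body (76 mm by 85 mm) begins 54 mm behind the grasp point. The pads swing forward as they close: fully open they stand 13 mm farther back than shut.
Start: joints at [-0.149, 0.426, 0.074, 1.606, -0.034, 1.111, -0.067], TCP at [0.675, -0, 0.245] pointing down, gripper open.
Joint ranges: [-2.85, 2.85], [-0.5, 2.14], [-1.23, 1.37], [0.21, 2.46], [-1.02, 4.16], [0.16, 2.05], [-2.73, 2.73]. Speed limits (rad/s): [1.89, 1.89, 2.39, 2.39, 3.01, 3.01, 3.01].

## Interface

Orientations are given as a rotation vector (axis times angle).
In Python, from workcell import arm gives the robot as it stands.
- The arm moves only by the tool carry_out, never from a script. Its argument "deltas" is a list of rows, each a list of 3 entries, a list of its own where there are three numbers: the shift along the world's x, y, z in m, then the turn, a rotation vector about the world's x, y, z in rad, then the opening, from -1 (shut) to 1 (fully open). A call has 1 to 12 rows; each row shifts and turns the commanded pose from where the row before left it; what a row does not reach is not made up. A row lasts 1/12 s, in which the tool goes at most 41.7 mm and 7.16 degrees, less where a joint would pass 70% of its speed; a pose out of reach is approached as far as the arm can. A call is refused whole if a number of a shift passes 0.0417 or a number of a turn 0.125, either way. A call with a gripper value outside its range is refused whole. The fingers move at their own pace and stop on an object; "squeeze" is the grip in N (left out, the last holds). Time passes only in rows, so rows that do not move let the fingers close. It gives the time, the measured TCP pose, the force and the opening at its end, in the units of the state.
- arm.get_obs(): the state, without advancing time (a new reading comes with each control period).
- arm.snapshot(name): name is "scene" or "side" or "wrist"; returns a dict with "frame" (384x512x3 uint8, red, green, blue), "fovy" (degrees; the focal length in pixels is half the picture's height over the tangent of half this angle, whatever the lens; pixels are square), "cx", "cy" (the principal point, pixels), "eye" and "orientation" of the camera in the world. Camera axes: x right, y up, looking along -z (the intrinsics and any distortion apply to the point x, -y, -z); pixel columns grow to the right and rows downward; lengths in m; the calibration is good to about 2 mm. A picture is of the moment at which its call begins. There is no depth.
- arm.job_done(): hands the job in, once; it reports no verdict.
The state is a dict: "time": time; "joints": joint angles; "joint_velocities": joint speeds; "joint_efforts": joint torques, N m; "tool_pos": TCP position; "tool_rot": TCP orientation; "contact_force": force on the tool from outside, world axes, zero at the start; "ft_torque": the same for the moment, N m; "width": finger opening in m.
Only numpy, scipy, OpenCV 4.12 (cv2) and the standard library are available. Lean on these libraries where they do the work, as an engineer would, in place of code of your own. Each camera call takes 0.05 s, during which the arm holds its last target. There are 200 camera calls.

## Working session

There is one attempt and no reset: what is moved stays moved. The work goes in short steps, Python scripts to look and compute and a tool call to move; the robot and the scene stay as the last step left them, time stands still between calls to the robot, and variables do not carry over. Pictures are saved under pics/ and viewed, about 8 in all and at most 12, crops included, and the job is handed in when it is done.

Besides the shell and the picture viewer there is one more tool, called by a JSON object that holds its "name" and its "arguments". carry_out: Moves the arm, as the interface text tells. Its arguments: {"type":"object","properties":{"deltas":{"type":"array","items":{"type":"array"}},"squeeze":{"type":"number"}},"required":["deltas"]}

```bash
mkdir -p pics; cat > h.py <<'E'
import numpy as np, cv2
from scipy.spatial.transform import Rotation as R
from workcell import arm
def snap(n):
    s=arm.snapshot(n); return s
def rotm(o):
    o=np.array(o,float)
    if o.shape==(3,3): return o
    return R.from_rotvec(o).as_matrix() if o.size==3 else R.from_quat(o).as_matrix()
def ray(s,u,v):
    f=192/np.tan(np.radians(s["fovy"])/2)
    d=np.array([(u-s["cx"])/f,(v-s["cy"])/f])
    return np.array(s["eye"]),rotm(s["orientation"])@np.array([d[0],-d[1],-1])
def onz(s,u,v,z):
    e,d=ray(s,u,v); return e+d*(z-e[2])/d[2]
def proj(s,p):
    f=192/np.tan(np.radians(s["fovy"])/2)
    c=rotm(s["orientation"]).T@(np.array(p)-np.array(s["eye"])); return s["cx"]+f*c[0]/-c[2], s["cy"]-f*c[1]/-c[2]
E
python3 - <<'E'
from h import *
print(arm.get_obs())
ims=[]
for n in("scene","side","wrist"):
    s=snap(n); print(n,{k:v for k,v in s.items() if k!="frame"}); 
    cv2.imwrite(f"pics/a_{n}.png",s["frame"][...,::-1]); ims.append(s["frame"][...,::-1])
cv2.imwrite("pics/a.png",cv2.resize(np.vstack([np.hstack(ims[:2]),np.hstack([ims[2],ims[2]*0])]),(800,600)))
E
```

```text
{'time': 0.0, 'joints': array([-0.14950323,  0.42674856,  0.07385731,  1.60664115, -0.03411316,
        1.110822  , -0.06711259]), 'joint_velocities': array([-0.00065321,  0.00013178,  0.00095327, -0.00142749, -0.00012003,
       -0.00046106,  0.00078828]), 'joint_efforts': array([ 7.16691302e-04, -9.49842310e+01,  3.76242042e+00, -4.63523841e+01,
        1.94300286e-02,  1.01335210e-02,  2.85131875e-06]), 'tool_pos': array([ 6.74583703e-01, -2.83267821e-05,  2.44584676e-01]), 'tool_rot': array([-2.22086921e+00, -2.22074981e+00,  1.60892670e-03]), 'contact_force': array([-0.16626537, -0.46746571,  0.53139724]), 'ft_torque': array([ 0.01747496, -0.02715907, -0.00290829]), 'width': 0.08558893152642791}
scene {'fovy': 53.94007158944308, 'cx': 255.77361033001836, 'cy': 193.02102682376878, 'eye': array([0.91372851, 0.37279227, 0.54514992]), 'orientation': array([0.36338719, 1.30560163, 2.27006643])}
side {'fovy': 47.65079493999873, 'cx': 257.4604315044463, 'cy': 191.01822194984408, 'eye': array([ 0.526451  , -0.84122772,  0.85878765]), 'orientation': array([ 0.72311271, -0.01017365, -0.06341464])}
wrist {'fovy': 70.46383797780085, 'cx': 259.5303643287416, 'cy': 189.3880810447907, 'eye': array([0.67422723, 0.06956381, 0.37304284]), 'orientation': array([-0.27600657,  0.00244273,  0.00058958])}
```

View pics/a.png

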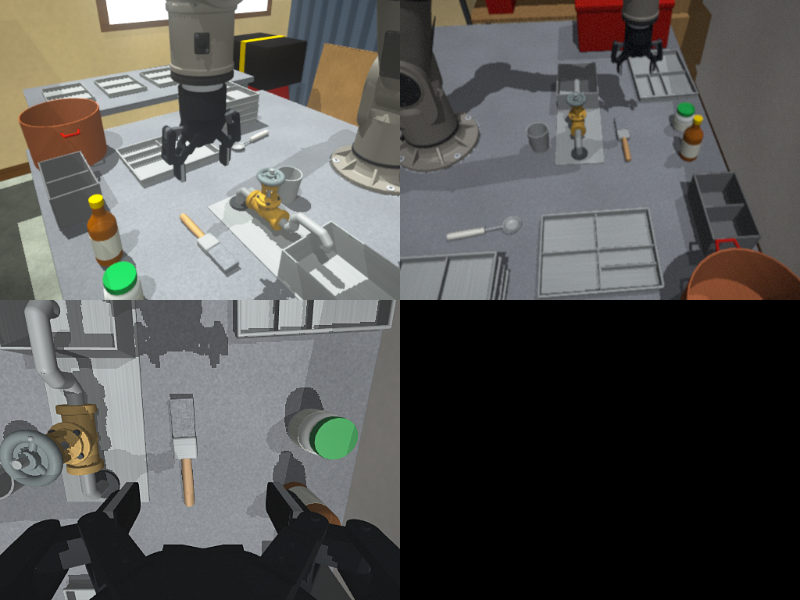

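The montage shows the three views. The wheel is at about (40,201) in wrist, (225,128) in side and (346,225) in scene. The cup is beside it towards the robot, the brush is on the +x side, and the pan is at +y.

```bash
python3 - <<'E'
from h import *
for n,u,v in(("wrist",40,201),("side",225,128),("scene",346,225)):
    s=snap(n); print(n,onz(s,u,v,0.16).round(4), [k for k in s])
a=cv2.imread("pics/a_side.png")[60:220,140:340]; b=cv2.imread("pics/a_scene.png")[190:350,260:460]
cv2.imwrite("pics/b.png",np.hstack([cv2.resize(x,None,fx=2,fy=2) for x in(a,b)]))
w=cv2.imread("pics/a_wrist.png")
E
```

```text
wrist [ 0.4923 -0.0009  0.16  ] ['frame', 'fovy', 'cx', 'cy', 'eye', 'orientation']
side [ 0.4886 -0.013   0.16  ] ['frame', 'fovy', 'cx', 'cy', 'eye', 'orientation']
scene [ 0.494  -0.0018  0.16  ] ['frame', 'fovy', 'cx', 'cy', 'eye', 'orientation']
```

View pics/b.png

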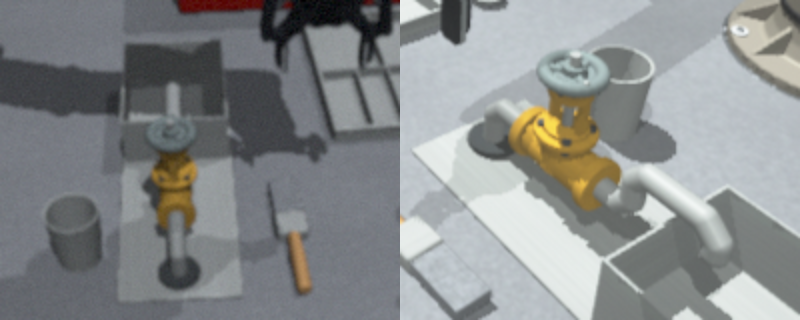

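The wheel axis is near (0.492, -0.003). I'll move above it and pre-rotate for a clockwise range.

{"name": "carry_out", "arguments": {"deltas": [[[-0.0155, 0, 0], [0, 0, 0.12], 1], [[-0.0155, 0, 0], [0, 0, 0.12], 1], [[-0.0155, 0, 0], [0, 0, 0.12], 1], [[-0.0155, 0, 0], [0, 0, 0.12], 1], [[-0.0155, 0, 0], [0, 0, 0.12], 1], [[-0.0155, 0, 0], [0, 0, 0.12], 1], [[-0.0155, 0, 0], [0, 0, 0.12], 1], [[-0.0155, 0, 0], [0, 0, 0.12], 1], [[-0.0155, 0, 0], [0, 0, 0.12], 1], [[-0.0155, 0, 0], [0, 0, 0.12], 1], [[-0.0155, 0, 0], [0, 0, 0.12], 1], [[-0.0125, -0.003, 0], [0, 0, 0.12], 1]], "squeeze": 70}}

```text
time: 1.3
tool_pos: [0.4909, -0.0027, 0.2454]
tool_rot: [0.195, 3.135, -0.0]
contact_force: [0.4, -0.3, 0.8]
width: 0.0853
```

{"name": "carry_out", "arguments": {"deltas": [[[0, 0, 0], [0, 0, 0.12], 1], [[0, 0, 0], [0, 0, 0.12], 1], [[0, 0, 0], [0, 0, 0.12], 1], [[0, 0, 0], [0, 0, 0.12], 1], [[0, 0, 0], [0, 0, 0], 1], [[0, 0, 0], [0, 0, 0], 1]]}}

```text
time: 1.8
tool_pos: [0.492, -0.0031, 0.2453]
tool_rot: [-0.539, 3.095, -0.0]
contact_force: [0.0, -0.2, -0.1]
width: 0.0852
```

```bash
python3 - <<'E'
from h import *
o=arm.get_obs(); print({k:np.round(o[k],4) for k in("time","joints","tool_pos","tool_rot","contact_force","ft_torque")})
M=rotm(o["tool_rot"]); print(M.round(3))
ims=[]
for n in("wrist","scene"):
    s=snap(n); im=s["frame"][...,::-1].copy()
    print(n,s["eye"],[np.round(proj(s,(0.492,-0.003,z)),1) for z in(.164,.177)]); ims.append(im); cv2.imwrite(f"pics/c_{n}.png",im)
cv2.imwrite("pics/c.png",cv2.resize(np.hstack(ims),(800,300)))
E
```

```text
{'time': np.float64(1.8), 'joints': array([ 0.074 ,  0.1371, -0.2166,  1.9951,  0.0347,  1.0127,  1.7568]), 'tool_pos': array([ 0.492 , -0.0031,  0.2453]), 'tool_rot': array([-5.3930e-01,  3.0949e+00, -1.0000e-04]), 'contact_force': array([ 0.0013, -0.2071, -0.1203]), 'ft_torque': array([-0.0036,  0.0302, -0.0113])}
[[-0.941 -0.338  0.   ]
 [-0.338  0.941 -0.   ]
 [-0.    -0.    -1.   ]]
wrist [ 0.42632572 -0.02603979  0.37370809] [array([258.7, 201.7]), array([258.7, 207.1])]
scene [0.91372851 0.37279227 0.54514992] [array([346.6, 222.4]), array([347.4, 216.3])]
```

View pics/c.png

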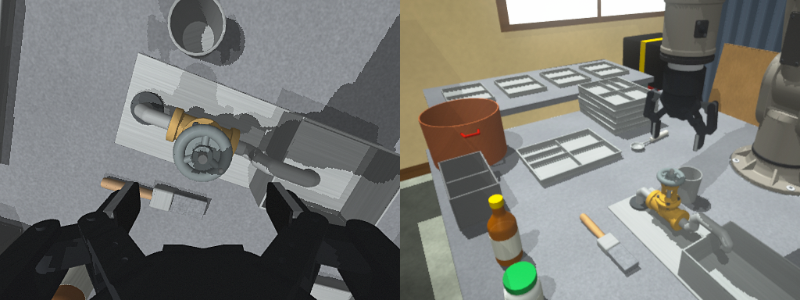

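The wrist view shows the wheel centre at about (260,195), near the predicted (259,202). Now I'll measure it more precisely.

```bash
python3 - <<'E'
from h import *
im=cv2.imread("pics/c_wrist.png"); s=snap("wrist")
g=cv2.GaussianBlur(cv2.cvtColor(im,6),(3,3),0)
c=cv2.HoughCircles(g,cv2.HOUGH_GRADIENT,1,30,param1=80,param2=18,minRadius=32,maxRadius=46)
for u,v,r in c[0][:4]: print(u,v,r,onz(s,u,v,.157).round(4))
p0=proj(s,(.492,-.003,.157));p1=proj(s,(.492+.032,-.003,.157));print(p0,p1)
cr=im[140:250,190:330].copy()
cv2.imwrite("pics/d.png",cv2.resize(cr,None,fx=5,fy=5,interpolation=2))
E
```

```text
258.5 193.5 38.6 [ 0.4874 -0.0048  0.157 ]
248.5 30.5 36.5 [ 0.376  -0.0523  0.157 ]
260.5 116.5 37.7 [ 0.4287 -0.0242  0.157 ]
(np.float64(258.6538758443849), np.float64(199.09523950928687)) (np.float64(246.1897086728984), np.float64(232.20289327312526))
```

View pics/d.png

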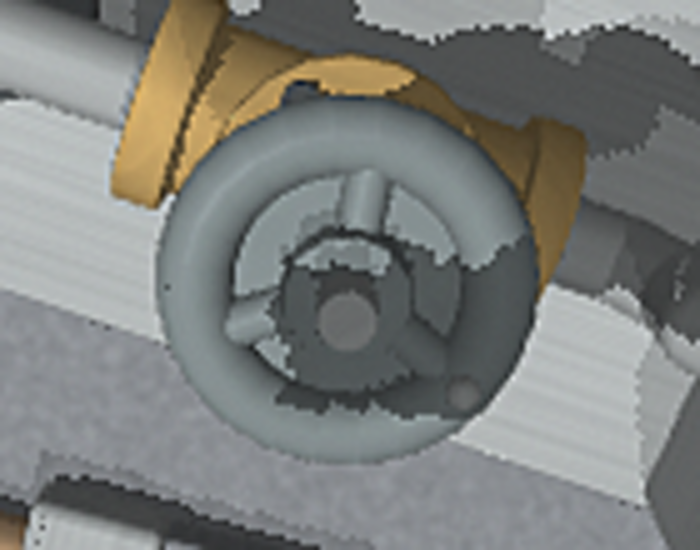

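The wheel centre comes out at about (259.5,196) px, so I'll correct by (-2.5,-1) mm. The pip is at 45° to the jaw line, clear of the pads. Next: descend and grip.

{"name": "carry_out", "arguments": {"deltas": [[[-0.0025, -0.001, 0], [0, 0, 0], 1], [[0, 0, -0.0115], [0, 0, 0], 1], [[0, 0, -0.0115], [0, 0, 0], 1], [[0, 0, -0.0115], [0, 0, 0], 1], [[0, 0, -0.0115], [0, 0, 0], 1], [[0, 0, -0.0115], [0, 0, 0], 1], [[0, 0, -0.0115], [0, 0, 0], 1], [[0, 0, -0.0115], [0, 0, 0], 1], [[0, 0, -0.0115], [0, 0, 0], 1], [[0, 0, 0], [0, 0, 0], 1], [[0, 0, 0], [0, 0, 0], 1]]}}

```text
time: 2.87
tool_pos: [0.4891, -0.004, 0.1532]
tool_rot: [0.544, -3.093, -0.0]
contact_force: [1.0, -0.2, -0.5]
width: 0.0853
```

{"name": "carry_out", "arguments": {"deltas": [[[0, 0, 0], [0, 0, 0], -1], [[0, 0, 0], [0, 0, 0], -1], [[0, 0, 0], [0, 0, 0], -1], [[0, 0, 0], [0, 0, 0], -1], [[0, 0, 0], [0, 0, 0], -1], [[0, 0, 0], [0, 0, 0], -1], [[0, 0, 0], [0, 0, 0], -1], [[0, 0, 0], [0, 0, 0], -1]]}}

```text
time: 3.53
tool_pos: [0.49, -0.0043, 0.1546]
tool_rot: [-0.545, 3.092, -0.001]
contact_force: [-3.1, -2.5, 13.0]
width: 0.0617
```

```bash
cat > st.py <<'E'
from h import *
o=arm.get_obs(); M=rotm(o["tool_rot"])
print("t",round(o["time"],2),"yaw",round(np.arctan2(M[1,1],M[0,1]),4),"j7",round(o["joints"][6],3),"pos",o["tool_pos"].round(4),"F",o["contact_force"].round(1),"T",o["ft_torque"].round(3),"e7",o["joint_efforts"][4:].round(3),"w",round(o["width"],4))
E
python3 st.py
```

```text
t 3.53 yaw 1.9194 j7 1.727 pos [ 0.49   -0.0043  0.1546] F [-3.1 -2.5 13. ] T [-0.49   0.805  0.025] e7 [-0.335 -1.336 -0.014] w 0.0617
```

{"name": "carry_out", "arguments": {"deltas": [[[0, 0, 0.0013], [0, 0, 0], -1], [[0, 0, 0], [0, 0, -0.05], -1], [[0, 0, 0], [0, 0, -0.05], -1], [[0, 0, 0], [0, 0, -0.05], -1], [[0, 0, 0], [0, 0, -0.05], -1], [[0, 0, 0], [0, 0, 0], -1]]}}

```text
time: 4.03
tool_pos: [0.4899, -0.0042, 0.155]
tool_rot: [-0.229, 3.132, -0.0]
contact_force: [2.5, -2.7, -3.8]
width: 0.0616
```

```bash
python3 st.py
```

```text
t 4.03 yaw 1.717 j7 1.536 pos [ 0.4899 -0.0042  0.155 ] F [ 2.5 -2.7 -3.8] T [-0.526 -0.633 -0.058] e7 [-0.728  0.797 -1.711] w 0.0616
```

{"name": "carry_out", "arguments": {"deltas": [[[0, 0, 0], [0, 0, 0], -1], [[0, 0, 0], [0, 0, 0], -1], [[0, 0, 0], [0, 0, 0], -1]]}}

```text
time: 4.28
tool_pos: [0.4898, -0.0042, 0.1549]
tool_rot: [-0.236, 3.132, -0.0]
contact_force: [3.7, -3.7, 0.3]
width: 0.0614
```

```bash
python3 st.py
```

```text
t 4.28 yaw 1.721 j7 1.539 pos [ 0.4898 -0.0042  0.1549] F [ 3.7 -3.7  0.3] T [-0.686 -0.645  0.014] e7 [-0.8    0.862  0.015] w 0.0614
```

{"name": "carry_out", "arguments": {"deltas": [[[0, 0, 0], [0, 0, -0.05], -1], [[0, 0, 0], [0, 0, -0.05], -1], [[0, 0, 0], [0, 0, -0.05], -1], [[0, 0, 0], [0, 0, -0.05], -1], [[0, 0, 0], [0, 0, -0.05], -1], [[0, 0, 0], [0, 0, -0.05], -1]]}}

```text
time: 4.78
tool_pos: [0.4898, -0.0039, 0.1549]
tool_rot: [0.238, 3.132, 0.0]
contact_force: [2.9, -1.4, 1.9]
width: 0.0616
```

```bash
python3 st.py
```

```text
t 4.78 yaw 1.4189 j7 1.253 pos [ 0.4898 -0.0039  0.1549] F [ 2.9 -1.4  1.9] T [-0.254 -0.563  0.367] e7 [-0.495  0.85   1.501] w 0.0616
```

{"name": "carry_out", "arguments": {"deltas": [[[0, 0, 0], [0, 0, -0.03], -1], [[0, 0, 0], [0, 0, -0.03], -1], [[0, 0, 0], [0, 0, -0.03], -1], [[0, 0, 0], [0, 0, -0.03], -1], [[0, 0, 0], [0, 0, -0.03], -1], [[0, 0, 0], [0, 0, -0.03], -1], [[0, 0, 0], [0, 0, -0.03], -1], [[0, 0, 0], [0, 0, -0.03], -1]]}}

```text
time: 5.45
tool_pos: [0.4899, -0.0037, 0.155]
tool_rot: [0.61, 3.081, 0.001]
contact_force: [2.2, 0.5, 0.5]
width: 0.0612
```

```bash
python3 st.py
```

```text
t 5.45 yaw 1.1801 j7 1.026 pos [ 0.4899 -0.0037  0.155 ] F [2.2 0.5 0.5] T [-0.048 -0.652  0.388] e7 [-0.329  1.006  0.761] w 0.0612
```

{"name": "carry_out", "arguments": {"deltas": [[[0, 0, 0], [0, 0, -0.03], -1], [[0, 0, 0], [0, 0, -0.03], -1], [[0, 0, 0], [0, 0, -0.03], -1], [[0, 0, 0], [0, 0, -0.03], -1], [[0, 0, 0], [0, 0, -0.03], -1], [[0, 0, 0], [0, 0, -0.03], -1]]}}

```text
time: 5.95
tool_pos: [0.49, -0.0036, 0.155]
tool_rot: [0.884, 3.014, 0.001]
contact_force: [3.8, 0.4, 0.3]
width: 0.0616
```

```bash
python3 st.py
```

```text
t 5.95 yaw 1.0001 j7 0.855 pos [ 0.49   -0.0036  0.155 ] F [3.8 0.4 0.3] T [ 0.049 -0.698  0.349] e7 [-0.189  1.184  0.76 ] w 0.0616
```

{"name": "carry_out", "arguments": {"deltas": [[[0, 0, 0], [0, 0, -0.03], -1], [[0, 0, 0], [0, 0, -0.03], -1], [[0, 0, 0], [0, 0, -0.03], -1], [[0, 0, 0], [0, 0, -0.03], -1]]}}

```text
time: 6.28
tool_pos: [0.49, -0.0035, 0.1549]
tool_rot: [1.063, 2.955, 0.001]
contact_force: [4.0, 1.6, -0.6]
width: 0.0616
```

```bash
python3 st.py
```

```text
t 6.28 yaw 0.8801 j7 0.742 pos [ 0.49   -0.0035  0.1549] F [ 4.   1.6 -0.6] T [ 0.181 -0.817  0.425] e7 [-0.113  1.325  0.756] w 0.0616
```

{"name": "carry_out", "arguments": {"deltas": [[[0, 0, 0], [0, 0, -0.03], -1], [[0, 0, 0], [0, 0, -0.03], -1]]}}

```text
time: 6.45
tool_pos: [0.49, -0.0035, 0.155]
tool_rot: [1.151, 2.922, 0.001]
contact_force: [4.4, 0.7, -0.5]
width: 0.0614
```

```bash
python3 st.py
```

```text
t 6.45 yaw 0.8202 j7 0.685 pos [ 0.49   -0.0035  0.155 ] F [ 4.4  0.7 -0.5] T [ 0.174 -0.865  0.319] e7 [-0.075  1.4    0.76 ] w 0.0614
```

Not seated yet; that was noise. I'll continue in 0.09–0.12 rad chunks, which returns the torque between calls.

{"name": "carry_out", "arguments": {"deltas": [[[0, 0, 0], [0, 0, -0.03], -1], [[0, 0, 0], [0, 0, -0.03], -1], [[0, 0, 0], [0, 0, -0.03], -1], [[0, 0, 0], [0, 0, -0.03], -1]]}}

```text
time: 6.78
tool_pos: [0.4901, -0.0034, 0.155]
tool_rot: [1.324, 2.848, 0.002]
contact_force: [4.7, 1.7, -0.9]
width: 0.0616
```

```bash
python3 st.py
```

```text
t 6.78 yaw 0.7003 j7 0.571 pos [ 0.4901 -0.0034  0.155 ] F [ 4.7  1.7 -0.9] T [ 0.265 -0.971  0.323] e7 [-0.016  1.562  0.755] w 0.0616
```

{"name": "carry_out", "arguments": {"deltas": [[[0, 0, 0], [0, 0, -0.03], -1], [[0, 0, 0], [0, 0, -0.03], -1], [[0, 0, 0], [0, 0, -0.03], -1], [[0, 0, 0], [0, 0, -0.03], -1]]}}

```text
time: 7.12
tool_pos: [0.4902, -0.0034, 0.155]
tool_rot: [1.492, 2.763, 0.002]
contact_force: [5.7, 1.8, -1.7]
width: 0.0616
```

```bash
python3 st.py
```

```text
t 7.12 yaw 0.5804 j7 0.457 pos [ 0.4902 -0.0034  0.155 ] F [ 5.7  1.8 -1.7] T [ 0.328 -1.033  0.48 ] e7 [-0.017  1.706  0.674] w 0.0616
```

{"name": "carry_out", "arguments": {"deltas": [[[0, 0, 0], [0, 0, -0.03], -1], [[0, 0, 0], [0, 0, -0.03], -1]]}}

```text
time: 7.28
tool_pos: [0.4902, -0.0034, 0.155]
tool_rot: [1.574, 2.717, 0.002]
contact_force: [4.7, 1.3, -0.6]
width: 0.0614
```

```bash
python3 st.py
```

```text
t 7.28 yaw 0.5206 j7 0.401 pos [ 0.4902 -0.0034  0.155 ] F [ 4.7  1.3 -0.6] T [ 0.351 -1.102  0.614] e7 [-0.139  1.782  0.491] w 0.0614
```

{"name": "carry_out", "arguments": {"deltas": [[[0, 0, 0], [0, 0, -0.03], -1], [[0, 0, 0], [0, 0, 0], -1], [[0, 0, 0], [0, 0, 0], -1], [[0, 0, 0], [0, 0, 0], -1]]}}

```text
time: 7.62
tool_pos: [0.4902, -0.0033, 0.155]
tool_rot: [1.613, 2.695, 0.002]
contact_force: [5.5, 1.8, -1.3]
width: 0.0616
```

```bash
python3 st.py
```

```text
t 7.62 yaw 0.492 j7 0.374 pos [ 0.4902 -0.0033  0.155 ] F [ 5.5  1.8 -1.3] T [ 0.279 -1.106  0.574] e7 [-0.175  1.749 -0.579] w 0.0616
```

{"name": "carry_out", "arguments": {"deltas": [[[0, 0, 0], [0, 0, -0.03], -1]]}}

```text
time: 7.7
tool_pos: [0.4903, -0.0033, 0.155]
tool_rot: [1.652, 2.671, 0.002]
contact_force: [5.1, 1.6, -2.1]
width: 0.0616
```

```bash
python3 st.py
```

```text
t 7.7 yaw 0.4629 j7 0.346 pos [ 0.4903 -0.0033  0.155 ] F [ 5.1  1.6 -2.1] T [ 0.462 -1.256  0.815] e7 [-0.166  1.886  1.311] w 0.0616
```

{"name": "carry_out", "arguments": {"deltas": [[[0, 0, 0], [0, 0, 0], -1], [[0, 0, 0], [0, 0, 0], -1], [[0, 0, 0], [0, 0, 0], -1]]}}

```text
time: 7.95
tool_pos: [0.4902, -0.0033, 0.155]
tool_rot: [1.653, 2.67, 0.002]
contact_force: [5.3, 0.5, -1.6]
width: 0.0615
```

```bash
python3 st.py
```

```text
t 7.95 yaw 0.4622 j7 0.345 pos [ 0.4902 -0.0033  0.155 ] F [ 5.3  0.5 -1.6] T [ 0.309 -1.097  0.602] e7 [-0.218  1.788 -0.65 ] w 0.0615
```

The torque rose 0.35→0.48→0.61→0.82 Nm, so the gate is seated, with first touch near yaw 0.60. I'll release, rotate back in place, and regrip so the opening fits in one stroke.

{"name": "carry_out", "arguments": {"deltas": [[[0, 0, 0], [0, 0, 0], 1], [[0, 0, 0], [0, 0, 0], 1], [[0, 0, 0], [0, 0, 0], 1], [[0, 0, 0], [0, 0, 0], 1], [[0, 0, 0], [0, 0, 0], 1], [[0, 0, 0], [0, 0, -0.12], 1], [[0, 0, 0], [0, 0, -0.12], 1], [[0, 0, 0], [0, 0, -0.12], 1], [[0, 0, 0], [0, 0, -0.12], 1], [[0, 0, 0], [0, 0, -0.12], 1], [[0, 0, 0], [0, 0, -0.12], 1]]}}

```text
time: 8.87
tool_pos: [0.4894, -0.0041, 0.1546]
tool_rot: [-2.496, -1.907, 0.0]
contact_force: [1.1, 0.2, 0.2]
width: 0.0852
```

{"name": "carry_out", "arguments": {"deltas": [[[0, 0, 0], [0, 0, -0.12], 1], [[0, 0, 0], [0, 0, -0.12], 1], [[0, 0, 0], [0, 0, -0.12], 1], [[0, 0, 0], [0, 0, -0.12], 1], [[0, 0, 0], [0, 0, -0.12], 1], [[0, 0, 0], [0, 0, -0.12], 1], [[0, 0, 0], [0, 0, -0.12], 1], [[0, 0, 0], [0, 0, -0.12], 1], [[0, 0, 0], [0, 0, -0.12], 1], [[0, 0, 0], [0, 0, -0.12], 1], [[0, 0, 0], [0, 0, -0.12], 1], [[0, 0, 0], [0, 0, -0.12], 1]]}}

```text
time: 9.87
tool_pos: [0.4894, -0.004, 0.1546]
tool_rot: [-3.134, 0.212, 0.0]
contact_force: [0.7, 0.1, 0.9]
width: 0.0853
```

{"name": "carry_out", "arguments": {"deltas": [[[0, 0, 0], [0, 0, -0.12], 1], [[0, 0, 0], [0, 0, -0.12], 1], [[0, 0, 0], [0, 0, -0.12], 1], [[0, 0, 0], [0, 0, -0.12], 1], [[0, 0, 0], [0, 0, 0], 1], [[0, 0, 0], [0, 0, 0], 1], [[0, 0, 0], [0, 0, 0], 1]]}}

```text
time: 10.45
tool_pos: [0.4894, -0.0039, 0.1546]
tool_rot: [-2.999, 0.936, 0.0]
contact_force: [0.3, 0.3, 0.2]
width: 0.0853
```

```bash
python3 st.py; python3 - <<'E'
from h import *
ims=[]
for n in("wrist","side"):
    s=snap(n); im=s["frame"][...,::-1].copy(); cv2.imwrite(f"pics/e_{n}.png",im); ims.append(im)
cv2.imwrite("pics/e.png",cv2.resize(ims[0],(512,384)))
E
```

```text
t 10.45 yaw -2.1756 j7 -2.131 pos [ 0.4894 -0.0039  0.1546] F [0.3 0.3 0.2] T [-0.006  0.006 -0.034] e7 [-0.003  0.005 -0.189] w 0.0853
```

View pics/e.png

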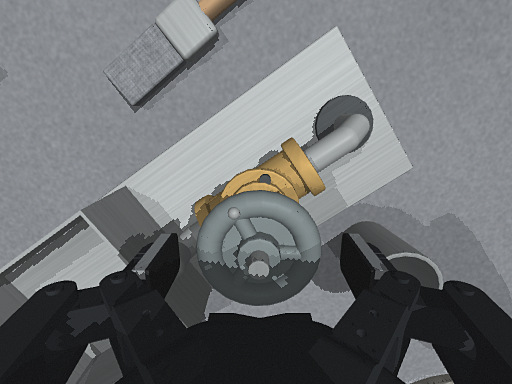

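The wheel is centred between the open pads, at about (258,247). The pip is at (234,213), clear of the pads. Regrip.

{"name": "carry_out", "arguments": {"deltas": [[[0.0008, 0.0006, 0.0005], [0, 0, 0], -1], [[0, 0, 0], [0, 0, 0], -1], [[0, 0, 0], [0, 0, 0], -1], [[0, 0, 0], [0, 0, 0], -1], [[0, 0, 0], [0, 0, 0], -1], [[0, 0, 0], [0, 0, 0], -1], [[0, 0, 0], [0, 0, 0], -1], [[0, 0, 0], [0, 0, 0], -1]]}}

```text
time: 11.22
tool_pos: [0.4902, -0.0039, 0.1557]
tool_rot: [-2.997, 0.942, 0.0]
contact_force: [-7.0, -1.7, 18.8]
width: 0.0618
```

```bash
python3 st.py
```

```text
t 11.22 yaw -2.1798 j7 -2.135 pos [ 0.4902 -0.0039  0.1557] F [-7.  -1.7 18.8] T [-0.655  1.585  0.04 ] e7 [-0.759 -2.323 -0.029] w 0.0618
```

{"name": "carry_out", "arguments": {"deltas": [[[0, 0, 0], [0, 0, 0.04], -1], [[0, 0, 0], [0, 0, 0.04], -1], [[0, 0, 0], [0, 0, 0.04], -1], [[0, 0, 0], [0, 0, 0.04], -1], [[0, 0, 0], [0, 0, 0.04], -1], [[0, 0, 0], [0, 0, 0.04], -1]]}}

```text
time: 11.72
tool_pos: [0.4902, -0.0039, 0.1558]
tool_rot: [-3.089, 0.573, 0.0]
contact_force: [-7.6, -2.2, 17.3]
width: 0.062
```

```bash
python3 st.py
```

```text
t 11.72 yaw -1.9379 j7 -1.912 pos [ 0.4902 -0.0039  0.1558] F [-7.6 -2.2 17.3] T [-0.864  1.608 -0.011] e7 [-0.991 -2.383 -1.452] w 0.062
```

{"name": "carry_out", "arguments": {"deltas": [[[0, 0, 0], [0, 0, 0.04], -1], [[0, 0, 0], [0, 0, 0.04], -1], [[0, 0, 0], [0, 0, 0.04], -1], [[0, 0, 0], [0, 0, 0.04], -1]]}}

```text
time: 12.05
tool_pos: [0.4902, -0.004, 0.1558]
tool_rot: [3.125, -0.325, -0.0]
contact_force: [-6.7, -3.6, 18.0]
width: 0.0617
```

```bash
python3 st.py
```

```text
t 12.05 yaw -1.778 j7 -1.763 pos [ 0.4902 -0.004   0.1558] F [-6.7 -3.6 18. ] T [-0.926  1.6   -0.07 ] e7 [-1.079 -2.377 -1.456] w 0.0617
```

{"name": "carry_out", "arguments": {"deltas": [[[0, 0, 0], [0, 0, 0.04], -1], [[0, 0, 0], [0, 0, 0.04], -1], [[0, 0, 0], [0, 0, 0.04], -1], [[0, 0, 0], [0, 0, 0.04], -1]]}}

```text
time: 12.38
tool_pos: [0.4902, -0.0041, 0.1558]
tool_rot: [3.141, -0.074, -0.0]
contact_force: [-7.5, -4.2, 17.0]
width: 0.062
```

```bash
python3 st.py
```

```text
t 12.38 yaw -1.6181 j7 -1.614 pos [ 0.4902 -0.0041  0.1558] F [-7.5 -4.2 17. ] T [-1.1    1.576  0.018] e7 [-1.168 -2.344 -1.461] w 0.062
```

{"name": "carry_out", "arguments": {"deltas": [[[0, 0, 0], [0, 0, 0.04], -1], [[0, 0, 0], [0, 0, 0.04], -1], [[0, 0, 0], [0, 0, 0.04], -1], [[0, 0, 0], [0, 0, 0.04], -1]]}}

```text
time: 12.72
tool_pos: [0.4902, -0.0042, 0.1558]
tool_rot: [3.136, 0.177, -0.0]
contact_force: [-6.5, -5.2, 17.8]
width: 0.062
```

```bash
python3 st.py
```

```text
t 12.72 yaw -1.4581 j7 -1.465 pos [ 0.4902 -0.0042  0.1558] F [-6.5 -5.2 17.8] T [-1.18   1.491  0.   ] e7 [-1.254 -2.285 -1.465] w 0.062
```

{"name": "carry_out", "arguments": {"deltas": [[[0, 0, 0], [0, 0, 0.04], -1], [[0, 0, 0], [0, 0, 0.04], -1], [[0, 0, 0], [0, 0, 0.04], -1], [[0, 0, 0], [0, 0, 0.04], -1]]}}

```text
time: 13.05
tool_pos: [0.4902, -0.0042, 0.1558]
tool_rot: [3.112, 0.427, 0.0]
contact_force: [-6.8, -4.5, 17.6]
width: 0.0618
```

```bash
python3 st.py
```

```text
t 13.05 yaw -1.2982 j7 -1.316 pos [ 0.4902 -0.0042  0.1558] F [-6.8 -4.5 17.6] T [-1.188  1.329 -0.011] e7 [-1.335 -2.204 -1.469] w 0.0618
```

{"name": "carry_out", "arguments": {"deltas": [[[0, 0, 0], [0, 0, 0.04], -1], [[0, 0, 0], [0, 0, 0.04], -1], [[0, 0, 0], [0, 0, 0.04], -1], [[0, 0, 0], [0, 0, 0.04], -1]]}}

```text
time: 13.38
tool_pos: [0.4904, -0.0043, 0.1558]
tool_rot: [3.068, 0.674, 0.0]
contact_force: [-6.0, -5.0, 15.2]
width: 0.0618
```

```bash
python3 st.py
```

```text
t 13.38 yaw -1.1385 j7 -1.166 pos [ 0.4904 -0.0043  0.1558] F [-6.  -5.  15.2] T [-1.321  1.086 -0.296] e7 [-1.243 -1.77  -1.206] w 0.0618
```

{"name": "carry_out", "arguments": {"deltas": [[[0, 0, 0], [0, 0, 0.04], -1], [[0, 0, 0], [0, 0, 0.04], -1], [[0, 0, 0], [0, 0, 0.04], -1], [[0, 0, 0], [0, 0, 0.04], -1]]}}

```text
time: 13.72
tool_pos: [0.4904, -0.0044, 0.1558]
tool_rot: [3.004, 0.916, 0.001]
contact_force: [-4.6, -5.1, 14.5]
width: 0.0622
```

```bash
python3 st.py
```

```text
t 13.72 yaw -0.9788 j7 -1.016 pos [ 0.4904 -0.0044  0.1558] F [-4.6 -5.1 14.5] T [-1.325  0.983 -0.332] e7 [-1.21  -1.594 -1.118] w 0.0622
```

The free play ended at yaw of about -1.2 and first touch was near -1.17. The target is yaw ≈ 1.97, so turn another 2.95 rad.

{"name": "carry_out", "arguments": {"deltas": [[[0, 0, 0], [0, 0, 0.08], -1], [[0, 0, 0], [0, 0, 0.08], -1], [[0, 0, 0], [0, 0, 0.08], -1], [[0, 0, 0], [0, 0, 0.08], -1], [[0, 0, 0], [0, 0, 0.08], -1], [[0, 0, 0], [0, 0, 0.08], -1], [[0, 0, 0], [0, 0, 0.08], -1], [[0, 0, 0], [0, 0, 0.08], -1], [[0, 0, 0], [0, 0, 0.08], -1], [[0, 0, 0], [0, 0, 0.08], -1], [[0, 0, 0], [0, 0, 0.08], -1], [[0, 0, 0], [0, 0, 0.08], -1]]}}

```text
time: 14.72
tool_pos: [0.4909, -0.0044, 0.1559]
tool_rot: [2.239, 2.202, 0.001]
contact_force: [-0.7, -6.3, 11.8]
width: 0.0617
```

```bash
python3 st.py
```

```text
t 14.72 yaw -0.0169 j7 -0.108 pos [ 0.4909 -0.0044  0.1559] F [-0.7 -6.3 11.8] T [-1.314  0.251 -0.402] e7 [-1.272 -0.577 -2.607] w 0.0617
```

{"name": "carry_out", "arguments": {"deltas": [[[0, 0, 0], [0, 0, 0.08], -1], [[0, 0, 0], [0, 0, 0.08], -1], [[0, 0, 0], [0, 0, 0.08], -1], [[0, 0, 0], [0, 0, 0.08], -1], [[0, 0, 0], [0, 0, 0.08], -1], [[0, 0, 0], [0, 0, 0.08], -1], [[0, 0, 0], [0, 0, 0.08], -1], [[0, 0, 0], [0, 0, 0.08], -1], [[0, 0, 0], [0, 0, 0.08], -1], [[0, 0, 0], [0, 0, 0.08], -1], [[0, 0, 0], [0, 0, 0.08], -1], [[0, 0, 0], [0, 0, 0.08], -1]]}}

```text
time: 15.72
tool_pos: [0.4912, -0.0041, 0.1559]
tool_rot: [0.969, 2.986, 0.001]
contact_force: [-0.1, -4.0, 9.4]
width: 0.0617
```

```bash
python3 st.py
```

```text
t 15.72 yaw 0.9433 j7 0.801 pos [ 0.4912 -0.0041  0.1559] F [-0.1 -4.   9.4] T [-0.748 -0.173 -0.367] e7 [-0.758  0.053 -2.613] w 0.0617
```

{"name": "carry_out", "arguments": {"deltas": [[[0, 0, 0], [0, 0, 0.08], -1], [[0, 0, 0], [0, 0, 0.08], -1], [[0, 0, 0], [0, 0, 0.08], -1], [[0, 0, 0], [0, 0, 0.08], -1], [[0, 0, 0], [0, 0, 0.08], -1], [[0, 0, 0], [0, 0, 0.08], -1], [[0, 0, 0], [0, 0, 0.08], -1], [[0, 0, 0], [0, 0, 0.08], -1], [[0, 0, 0], [0, 0, 0.08], -1], [[0, 0, 0], [0, 0, 0.08], -1], [[0, 0, 0], [0, 0, 0.08], -1], [[0, 0, 0], [0, 0, 0.07], -1]]}}

```text
time: 16.72
tool_pos: [0.4911, -0.0037, 0.1559]
tool_rot: [-0.505, 3.099, -0.0]
contact_force: [0.3, -1.7, 10.7]
width: 0.0617
```

```bash
python3 st.py
```

```text
t 16.72 yaw 1.8938 j7 1.702 pos [ 0.4911 -0.0037  0.1559] F [ 0.3 -1.7 10.7] T [-0.11   0.128 -0.357] e7 [ 0.017 -0.208 -1.9  ] w 0.0617
```

{"name": "carry_out", "arguments": {"deltas": [[[0, 0, 0], [0, 0, 0.06], -1], [[0, 0, 0], [0, 0, 0], -1], [[0, 0, 0], [0, 0, 0], -1]]}}

```text
time: 16.97
tool_pos: [0.4911, -0.0037, 0.1559]
tool_rot: [-0.592, 3.083, -0.0]
contact_force: [0.3, -0.7, 8.9]
width: 0.0617
```

```bash
python3 st.py; python3 - <<'E'
from h import *
s=snap("wrist"); im=s["frame"][...,::-1].copy(); cv2.imwrite("pics/f_wrist.png",im)
a=cv2.imread("pics/e_wrist.png")
cv2.imwrite("pics/f.png",np.hstack([cv2.resize(x[170:320,170:350],None,fx=2.2,fy=2.2) for x in(a,im)]))
E
```

```text
t 16.97 yaw 1.9502 j7 1.755 pos [ 0.4911 -0.0037  0.1559] F [ 0.3 -0.7  8.9] T [-0.09   0.13  -0.281] e7 [ 0.098 -0.177  0.78 ] w 0.0617
```

View pics/f.png

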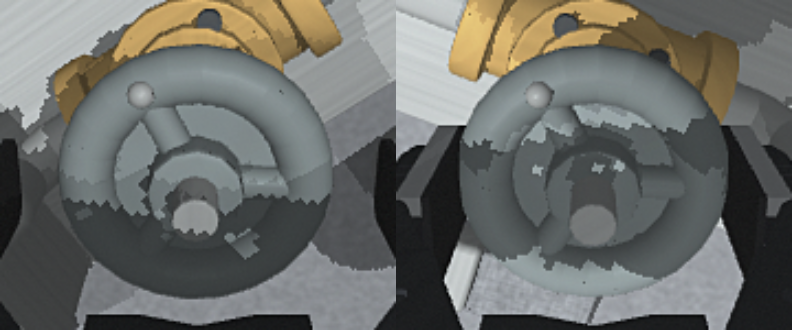

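There was no slip: the pip sits at the same place relative to the gripper in both crops, and the spindle end stands visibly higher. Let go and lift.

{"name": "carry_out", "arguments": {"deltas": [[[0, 0, 0], [0, 0, 0], 1], [[0, 0, 0], [0, 0, 0], 1], [[0, 0, 0], [0, 0, 0], 1], [[0, 0, 0], [0, 0, 0], 1], [[0, 0, 0], [0, 0, 0], 1], [[0, 0, 0], [0, 0, 0], 1]]}}

```text
time: 17.52
tool_pos: [0.4902, -0.0034, 0.155]
tool_rot: [0.592, -3.085, 0.0]
contact_force: [0.2, 0.9, 0.2]
width: 0.0858
```

```bash
python3 st.py; python3 - <<'E'
from h import *
s=snap("wrist"); im=s["frame"][...,::-1].copy(); cv2.imwrite("pics/g_wrist.png",im)
x,y=arm.get_obs()["tool_pos"][:2]
for z in(.157,.176,.178):print(z,np.round(proj(s,(.490,-.0038,z)),1))
a=cv2.imread("pics/e_wrist.png")
cv2.imwrite("pics/g.png",np.hstack([cv2.resize(q[180:310,190:330],None,fx=2.8,fy=2.8,interpolation=2) for q in(a,im)]))
E
```

```text
t 17.52 yaw 1.9501 j7 1.754 pos [ 0.4902 -0.0034  0.155 ] F [0.2 0.9 0.2] T [ 0.053 -0.024  0.041] e7 [0.016 0.003 0.005] w 0.0858
0.157 [257.5 251.7]
0.176 [257.2 272.6]
0.178 [257.2 275.1]
```

View pics/g.png

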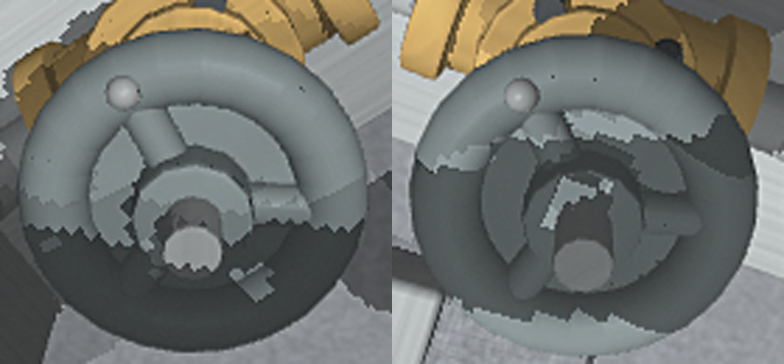

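{"name": "carry_out", "arguments": {"deltas": [[[0, 0, 0.0115], [0, 0, 0], 1], [[0, 0, 0.0115], [0, 0, 0], 1], [[0, 0, 0.0115], [0, 0, 0], 1], [[0, 0, 0.0115], [0, 0, 0], 1], [[0, 0, 0.0115], [0, 0, 0], 1], [[0, 0, 0.0115], [0, 0, 0], 1], [[0, 0, 0.0115], [0, 0, 0], 1], [[0, 0, 0.0115], [0, 0, 0], 1], [[0, 0, 0], [0, 0, 0], 1], [[0, 0, 0], [0, 0, 0], 1], [[0, 0, 0], [0, 0, 0], 1]]}}

```text
time: 18.48
tool_pos: [0.49, -0.0035, 0.2465]
tool_rot: [0.592, -3.085, -0.0]
contact_force: [-0.2, -0.3, -0.7]
width: 0.0853
```

The by-eye reading of the spindle rise suggests 2.5–3 mm, coarse at about 0.8 mm per pixel. I'll measure it more carefully from the stored pictures, taken at the same height with known camera poses.

```bash
python3 - <<'E'
from h import *
o=[]
for n in("e","g"):
    q=cv2.imread(f"pics/{n}_wrist.png")
    o.append(cv2.resize(q[230:300,225:291],None,fx=6,fy=6,interpolation=cv2.INTER_NEAREST))
    # wheel outline: rim extents along column 258 and row 245
    g=cv2.GaussianBlur(cv2.cvtColor(q,6),(3,3),0)
    c=cv2.HoughCircles(g,cv2.HOUGH_GRADIENT_ALT,1.5,20,param1=120,param2=.6,minRadius=5,maxRadius=14)
    print(n,None if c is None else [x.round(1) for x in c[0] if 240<x[0]<275 and 240<x[1]<290])
    c=cv2.HoughCircles(g,cv2.HOUGH_GRADIENT_ALT,1.5,20,param1=120,param2=.6,minRadius=54,maxRadius=68)
    print(n,None if c is None else c[0][:3].round(1))
cv2.imwrite("pics/h.png",np.hstack(o))
E
```

```text
e [array([259.5, 270. ,  10. ], dtype=float32)]
e [[259.5 247.5  60.1]]
g [array([258. , 274.5,  10.2], dtype=float32)]
g [[256.5 252.   61.1]
 [196.5 127.5  60.9]]
```

View pics/h.png

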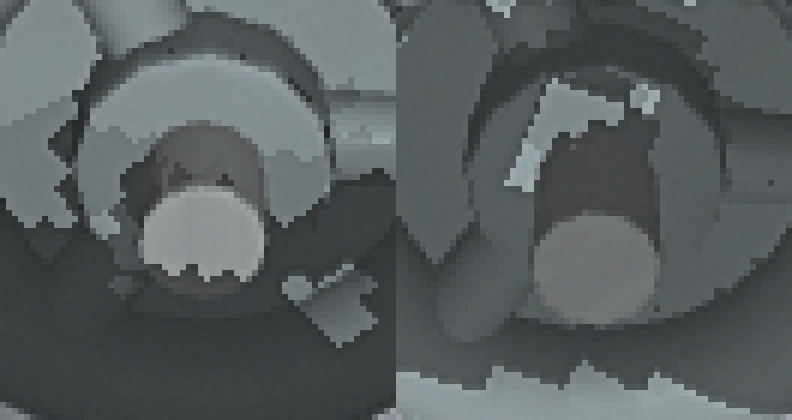

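```bash
python3 st.py; python3 -c "
from workcell import arm
print(arm.job_done())"
```

```text
t 18.48 yaw 1.95 j7 1.791 pos [ 0.49   -0.0035  0.2465] F [-0.2 -0.3 -0.7] T [ 0.    -0.041  0.023] e7 [0.01  0.031 0.007] w 0.0853
the job is handed in; nothing more can be done
None
```

I closed the valve onto its seat, opened it by about half a turn, let go of the wheel and handed the job in at 18.5 s. No verdict was reported.

- **Seating:** I turned the wheel clockwise until the torque climbed from about 0.35 to 0.82 Nm. That is roughly 0.13 rad past first touch, inside the 0.55 to 0.9 Nm range you gave.
- **Opening:** After a regrip, the wheel turned loosely for about 1 rad. The nut then took up at about 0.3 Nm, and I opened it 3.12 rad from there, with about ±0.1 rad uncertainty. That should raise the spindle about 2.0 mm.
- **Slip:** None seen. The pip sat in the same place relative to the gripper before and after the opening turn.
- **Release:** The gripper is open and lifted clear, with about zero force on the tool.
- **Spindle height, checks that disagreed:** The wrist pictures gave a rise anywhere from 1.3 to 3 mm, depending on which edges I used. They are too coarse (about 0.8 mm per pixel) to confirm 2.0 mm, so I relied on the torque and angle measurement.
- **Bystanders:** I did not re-measure the cup, brush or tray. The gripper worked above the cup's height throughout, and no unexpected contact forces appeared.

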